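Open the glove-box airlock, inner gate felt shut first

TASK

Open the outer door of the glove box's transfer airlock so that the tube rack inside can be taken out. Before undoing anything on the outer door, make sure by touch that the inner gate is shut: press down firmly on its handle with the fingers and, if it yields, push it fully home. Only then swing the roof latch clear of the door's stud and swing the outer door wide open, about square to the chamber, leaving the gate shut and everything on the bench around it where it stands.

Things in the scene. Friction and masses are not known exactly. Their poses are not given: they have to be found in the camera images.
- airlock: Fixed clear-walled transfer airlock, 220 wide x 248 deep x 190 mm high to its roof, joined by a steel spool to a glove box (400 mm high, from 420 mm behind the outer door). Origin: on the bench under the middle of the outer door. Its -x points out through the outer door (to the robot's left), y across the chamber; door hinged at +y, far from the robot. The inner gate is 230 mm behind the door.
- gate_grip (a point): Middle of the flat top of the inner gate's handle: a black bar 100 mm long (along the airlock's y), 22 mm wide, 14 mm high, on two posts on the upper edge of the steel gate plate, which stands in a slotted metal housing at the glove-box end of the chamber. 250 mm above the bench with the gate fully shut, higher by as much as it is ajar.
- gate (a joint): Height of the inner gate above shut, m: 0 fully home on its sill, positive raised. Found shut or up to 15 mm ajar. A sliding seal holds it where it is left: 2 to 4 N of push on the handle slides it down to the hard stop at 0; about 10 N lifts it.
- latch_knob (a point): Top centre of the latch's upright black knob, diameter 18, 48 mm tall, top 252 mm above the bench. It stands on a flat steel hook just above the roof, whose prong lies in front of a 10 mm stud on the door's top edge. Hook top is 204 and stud top 208 mm above the bench; the stud stands close beside the knob, so grip only the knob's upper 30 mm.
- latch_pivot (a point): Pivot axis (vertical) of the latch, at the height of the knob's top; the knob is 50 mm from it.
- latch (a joint): Turn of the latch, rad: 0 hooked (arm points straight out over the door; found within 0.1), grows as the knob is swung sideways over the roof towards the door's hinge side (clockwise seen from above), stop at 1.3. The hook is clear of the stud above about 0.4. It stays where it is left; about 1.5 N at the knob.
- door_handle (a point): Top end, on its axis, of the outer door's pull bar near the opening edge: upright straight steel bar, diameter 12 mm, 42 to 167 mm above the bench, axis 50 mm out from the door's middle plane, on two posts 68 and 120 mm above the bench; the 40 mm above the upper post is free all round.
- door_hinge (a point): Point on the outer door's vertical hinge axis, 186 mm above the bench, at the level of the door's top edge. In plan the pull bar's axis is 172 mm from it along the door and 50 mm out from the door.
- door (a joint): Opening of the outer door, rad: 0 shut, grows as it swings outwards (clockwise seen from above), stop at 1.6. Door 200 mm wide, 164 mm high, 12 mm thick. It stays where it is left; about 1 N at the bar. It cannot open while hooked by the latch.
- tube_rack: Bystander: white tube rack 90 x 210 x 66 mm with capped tubes to 114 mm; origin under its centre.
- tip_box: Bystander: white pipette-tip box 85 x 122 x 90 mm with clear lid; origin under its centre.
- bottle: Bystander: reagent bottle, diameter 66 mm, 130 mm tall; origin under its centre.

How it is judged:
On the way, in this order (a step that is already met when the one before it is completed fails the run):
1. with the outer door still shut, the inner gate is pressed with the fingers (over 4 N) and is fully home (within 2 mm) (contact force between the fingers and gate above 4 N and value of joint gate below 0.002 m and value of joint door below 0.05 rad), for 0.1 s.
2. the latch is swung clear of the stud (beyond 0.4 rad) (value of joint latch above 0.4 rad), for 0.1 s.
3. the outer door is wide open (beyond 1.2 rad) (value of joint door above 1.2 rad), for 0.1 s.
At the end, for the whole second after the job is handed in: the outer door stands open by more than 1.2 rad, the inner gate is shut (within 3 mm), and the latch is clear of the stud (over 0.4 rad) (value of joint door above 1.2 rad and value of joint gate below 0.003 m and value of joint latch above 0.4 rad); the robot touches nothing.
It fails at once if the outer door is off its seal (over 0.08 rad) while the inner gate is open (over 3 mm) (value of joint door above 0.08 rad and value of joint gate above 0.003 m).
It fails at once if a bystander is moved by more than 25 mm (distance of any of tube_rack, tip_box, bottle from where it was at the start of the episode above 0.025 m).
It fails at once if a bystander is tipped over (angle between any of tube_rack, tip_box, bottle's own z axis and vertical above 0.5 rad).
It also fails if it takes over 62 s, if anything falls off the work surface, if the arm or the gripper's body presses on something with over 40 N, if the wrist force passes 120 N, or if a joint passes its speed limit or range.

ROBOT

A 7-joint arm with a two-finger parallel gripper is mounted at the origin on the work surface. World frame = base frame: x ahead of the robot, y to its left, z up, the work surface at z = 0. Lengths are in m, angles in rad, forces in N, time in s.
With the tool pointing down it reaches from about 0.425 to 1.025 m from the base axis. Payload 9.4 kg.
Tool frame: the origin (TCP) lies midway between the tips of the shut fingers; the grasp point (between the pads) lies 19 mm behind it; z points along the fingers, y is the line along which they close (so a half turn about z gives the same grasp; the last joint's range is limited). The gripper opens to 93 mm and grips with 3 to 60 N. Pads are 15 mm wide; open, the fingers measure 128 mm over their backs; the gripper's body (75 mm by 188 mm) begins 65 mm behind the grasp point.
Start: joints at [-0.077, 0.599, -0.003, 1.599, 0.002, 0.943, -0.08], TCP at [0.725, -0, 0.219] pointing down, gripper open.
Joint ranges: [-2.57, 2.57], [-0.35, 1.97], [-1.29, 1.29], [0.11, 2.56], [-1.05, 4.19], [0.11, 1.86], [-2.63, 2.63]. Speed limits (rad/s): [2.22, 2.22, 3.01, 3.01, 3.14, 3.14, 3.14].

INTERFACE

Orientations are given as a rotation vector (axis times angle).
In Python, from station import get_obs, cams, workorder gives the robot as it stands. The module is installed in compiled form; this text tells all that it offers.
- The arm moves only by the tool carry_out, never from a script. Its argument "moves" is a list of rows, each a list of 3 entries, a list of its own where there are three numbers: the shift along the tool's x, y, z in units of 25 mm (1.0 is 25 mm), then the turn, a rotation vector about the tool's x, y, z in units of 8 degrees (1.0 is 8 degrees), then the finger opening in mm, from 0 to 93. A call has 1 to 10 rows; each row shifts and turns the commanded pose from where the row before left it, along the tool's axes as they then stand; what a row does not reach is not made up. A row lasts 1/8 s, in which the tool goes at most 62.5 mm and 10.7 degrees, less where a joint would pass 70% of its speed; a pose out of reach is approached as far as the arm can. A call is refused whole if a number of a shift passes 1 or a number of a turn 1, either way. A call with a gripper value outside its range is refused whole. The fingers move at their own pace and stop on an object; the grip force is fixed at half the most. Time passes only in rows, so rows that do not move let the fingers close. It gives the time, the measured TCP pose, the force, the opening and the grip force at its end, in the units of the state.
- get_obs(): the state, without advancing time (a new reading comes with each control period).
- cams.grab_frame(name): name is "scene" or "side" or "wrist"; returns the picture (384x512x3 uint8, red, green, blue); there is no depth.
- cams.calibration(name): a dict with "intrinsics" (3x3 intrinsics, pixels), "R" (3x3) and "t" (3): a world point X has camera coordinates R X + t; the wrist camera has in their place "hand_eye" (4x4, takes a point from camera to tool coordinates, whose origin is the TCP and whose axes are the flange's). Camera axes: x right, y down, z forward; pixel columns grow to the right and rows downward; lengths in m; the calibration is good to about 2 mm. A picture is of the moment at which its call begins: read the wrist's pose just before it. calibration takes no time and is no camera call.
- workorder.job_done(): hands the job in; it is judged then, once.
The state is a dict: "time_s": time; "q": joint angles; "qvel": joint speeds; "tau": joint torques, N m; "tool_pos": TCP position; "tcp_rot": TCP orientation; "contact_force": force on the tool from outside, world axes, zero at the start; "moment": the same for the moment, N m; "gripper_width": opening from 0.0 (shut) to 1.0 (fully open); "gripper_force": force on a finger pad.
Only numpy, scipy, OpenCV 4.12 (cv2) and the standard library are available. Lean on these libraries where they do the work, as an engineer would, in place of code of your own. Each camera call takes 0.05 s, during which the arm holds its last target. There are 200 camera calls.

## Working session

There is one attempt and no reset: what is moved stays moved. The work goes in short steps, Python scripts to look and compute and a tool call to move; the robot and the scene stay as the last step left them, time stands still between calls to the robot, and variables do not carry over. Pictures are saved under pics/ and viewed, at most 10 in all, crops included, and the job is handed in when it is done.

Besides the shell and the picture viewer there is one more tool, called after "Call:" as name([rows], argument=value, ...), one row to a line, values as JSON. carry_out: Moves the arm, as the interface text tells. Its arguments: {"type":"object","properties":{"moves":{"type":"array","items":{"type":"array"}}},"required":["moves"]}

```bash
mkdir -p pics
python3 - <<'E'
from station import get_obs,cams
import cv2
o=get_obs();print(o['time_s'],o['tool_pos'],o['tcp_rot'],o['contact_force'])
for n in ['scene','side']:
    cv2.imwrite(f'pics/{n}0.png',cv2.resize(cams.grab_frame(n)[:,:,::-1],(800,600),interpolation=cv2.INTER_CUBIC))
    c=cams.calibration(n);print(n,c['intrinsics'],'\n',c['R'],c['t'], -c['R'].T@c['t'])
print(cams.calibration('wrist'))
E
```

```text
0.0 [7.24528006e-01 1.08369879e-05 2.17807094e-01] [-2.22064620e+00 -2.22089348e+00  1.76249383e-03] [-0.13162104  0.80644432 -0.38460337]
scene [[432.10199941   0.         254.25473209]
 [  0.         432.10199941 188.07615701]
 [  0.           0.           1.        ]] 
 [[-0.63876481  0.76910549 -0.0213603 ]
 [ 0.51565847  0.40733509 -0.75377349]
 [-0.57103053 -0.4924986  -0.65678708]] [ 0.25859804 -0.21970077  1.75323897] [1.27962687 0.75407039 0.99142382]
side [[386.08262027   0.         258.6259747 ]
 [  0.         386.08262027 197.01001032]
 [  0.           0.           1.        ]] 
 [[-0.97148761 -0.23660819  0.01511269]
 [-0.15610321  0.59036256 -0.79189888]
 [ 0.1784478  -0.77167909 -0.61046521]] [0.57053271 0.15164064 1.32205474] [0.34201929 1.06567175 0.91853019]
{'intrinsics': array([[331.80519456,   0.        , 254.23177046],
       [  0.        , 331.80519456, 194.36488463],
       [  0.        ,   0.        ,   1.        ]]), 'hand_eye': array([[-1.49866401e-03, -9.64110189e-01, -2.65498206e-01,
         7.36520489e-02],
       [ 9.99998464e-01, -1.20358877e-03, -1.27409340e-03,
        -1.04407005e-03],
       [ 9.08815773e-04, -2.65499708e-01,  9.64110512e-01,
        -1.65193491e-01],
       [ 0.00000000e+00,  0.00000000e+00,  0.00000000e+00,
         1.00000000e+00]])}
```

View pics/scene0.png

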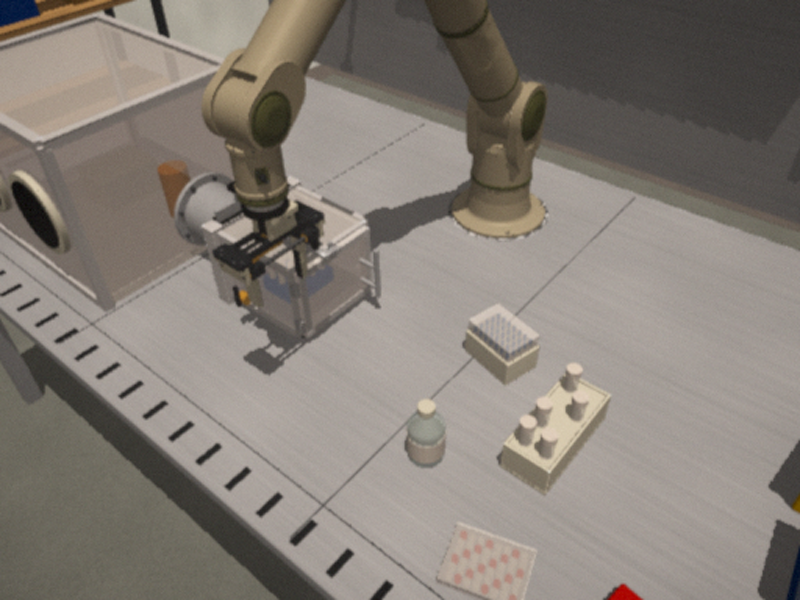

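View pics/side0.png

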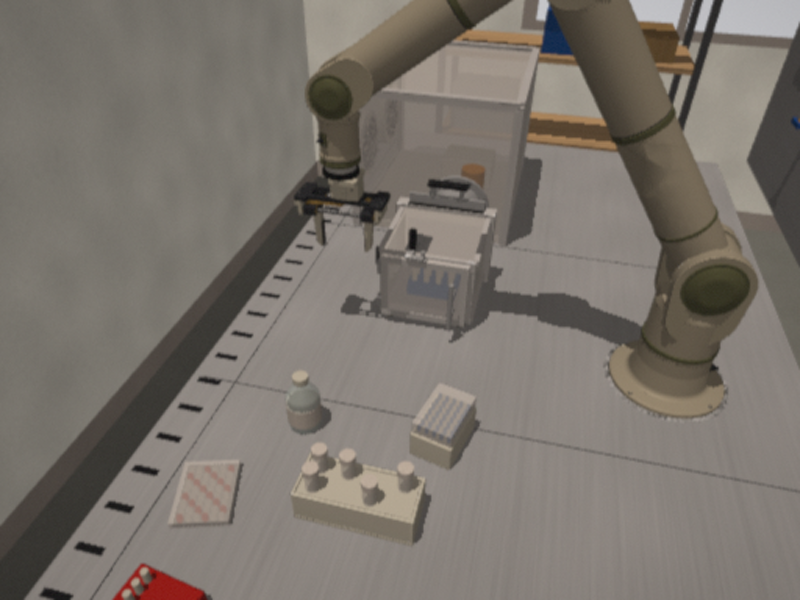

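The side view shows the gate handle at about (450,184), the latch knob top at about (413,232) and the pull bar near (452,285) (800-px scale). In the scene view the arm hides most of the airlock.

Run:
```python
from station import get_obs,cams
import cv2, numpy as np
s=cams.grab_frame('side')[:,:,::-1]; w=cams.grab_frame('wrist')[:,:,::-1]
# side crop cols 230..330, rows 105..220  x6
a=cv2.resize(s[107:217,230:330],None,fx=5.4,fy=5.4,interpolation=cv2.INTER_CUBIC)
cv2.imwrite('pics/sidecrop.png',a); print(a.shape)
cv2.imwrite('pics/w0.png',cv2.resize(w,(800,600),interpolation=cv2.INTER_CUBIC))
```

```text
(594, 540, 3)
```

View pics/sidecrop.png

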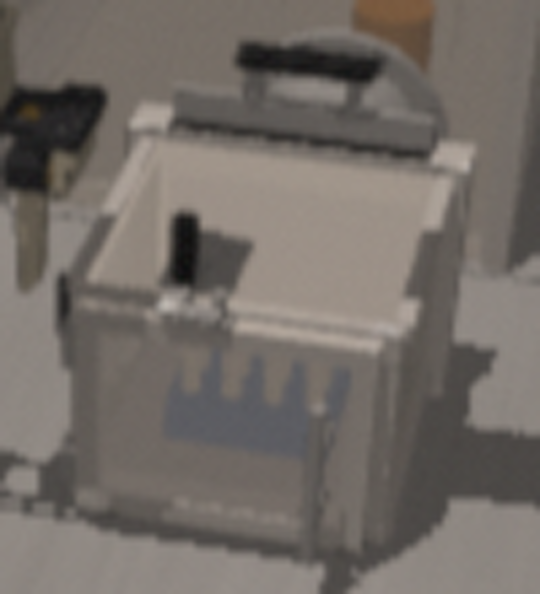

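View pics/w0.png

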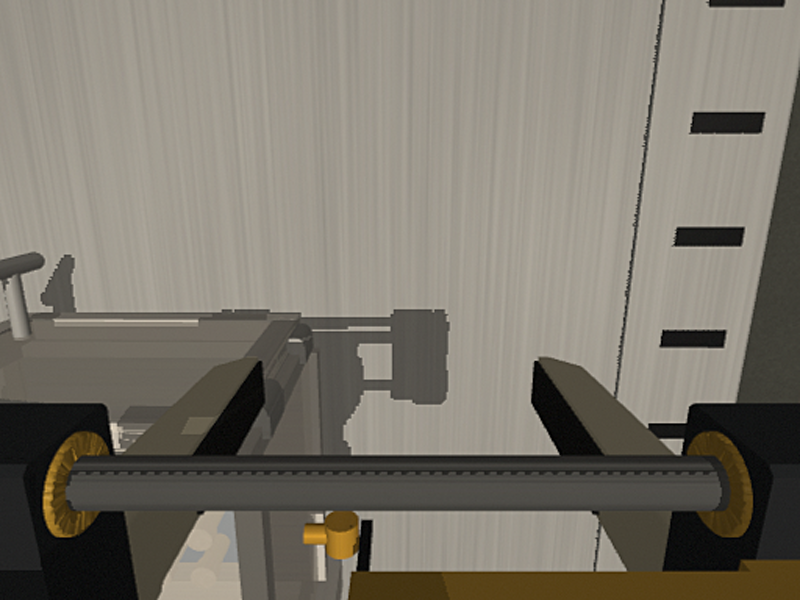

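The crop shows the gate bar's top centre at about (310,56), the knob top at (186,216) and the pull bar's top at (318,405). The front roof edge runs between about (80,300) and (412,345). The wrist view shows only the far-door corner, with the pull bar's end at left (40,260).

```bash
cat > h.py <<'E'
from station import get_obs,cams
import cv2, numpy as np
from scipy.spatial.transform import Rotation as Ro
def ray(name,uv,z,pose=None):
    c=cams.calibration(name);d=np.linalg.inv(c['intrinsics'])@[uv[0],uv[1],1]
    if name=='wrist':
        R=Ro.from_rotvec(pose[1]).as_matrix();H=c['hand_eye']
        o=R@H[:3,3]+pose[0];d=R@H[:3,:3]@d
    else: o=-c['R'].T@c['t'];d=c['R'].T@d
    return o+d*(z-o[2])/d[2]
def proj(name,X):
    c=cams.calibration(name);p=c['intrinsics']@(c['R']@X+c['t']);return p[:2]/p[2]
E
python3 - <<'E'
from h import *
np.set_printoptions(precision=4,suppress=True)
f=lambda u,v,z:ray('side',(230+u/5.4,107+v/5.4),z)
print('gate',f(310,56,.25),f(310,56,.265))
print('gate ends',f(243,50,.25),f(380,62,.25))
print('knob',f(186,216,.252)); print('bar',f(318,405,.167), 'bar base',f(311,560,.042))
print('knob wrist? roof corners',f(150,110,.19),f(460,150,.19),f(412,310,.19))
o=get_obs(); print(Ro.from_rotvec(o['tcp_rot']).as_matrix())
print('wristbar',ray('wrist',(40*.64,260*.64),.167,(o['tool_pos'],o['tcp_rot'])))
E
```

```text
gate [ 0.5492 -0.3     0.25  ] [ 0.5446 -0.2694  0.265 ]
gate ends [ 0.5977 -0.2967  0.25  ] [ 0.499 -0.304  0.25 ]
knob [ 0.5836 -0.0526  0.252 ]
bar [0.4828 0.0093 0.167 ] bar base [0.4796 0.0089 0.042 ]
knob wrist? roof corners [ 0.6672 -0.3015  0.19  ] [ 0.4349 -0.3009  0.19  ] [ 0.4384 -0.0784  0.19  ]
[[ 0.      1.     -0.001 ]
 [ 1.     -0.     -0.0001]
 [-0.0001 -0.001  -1.    ]]
wristbar [0.5721 0.0334 0.167 ]
```

Call:
carry_out([
  [[0,0,-1],[0,0,0],0],
  [[0,0,-1],[0,0,0],0],
  [[-0.7,-0.8,-1],[0,0,0],0],
  [[-0.8,-0.9,-1],[0,0,0],0],
  [[-0.9,-0.9,-1],[0,0,0],0],
  [[-0.9,-0.9,-1],[0,0,0],0],
  [[-0.9,-0.9,-1],[0,0,0],0],
  [[-0.9,-0.9,-1],[0,0,0],0],
  [[-0.9,-0.9,-1],[0,0,0],0],
  [[-0.9,-0.9,-1],[0,0,0],0],
])

```text
time_s: 1.45
tool_pos: [0.5465, -0.1732, 0.4694]
tcp_rot: [-2.221, -2.221, 0.0]
contact_force: [0.6, -0.7, -0.9]
gripper_width: 0.014
gripper_force: 0.0
```

Run:
```python
from h import *
o=get_obs();w=cams.grab_frame('wrist');print(o['time_s'],o['tool_pos'],o['tcp_rot'],o['qvel'],o['contact_force'])
cv2.imwrite('pics/w1.png',cv2.resize(w[:,:,::-1],(800,600),interpolation=cv2.INTER_CUBIC))
```

```text
1.45 [ 0.5465139  -0.17319498  0.46939813] [-2.22143993e+00 -2.22139584e+00  1.16211297e-04] [ 0.27576296 -0.26446245  0.10594386 -0.1063155  -0.01275973  0.37489561
  0.37644371] [ 0.57088525 -0.67851929 -0.90318961]
```

View pics/w1.png

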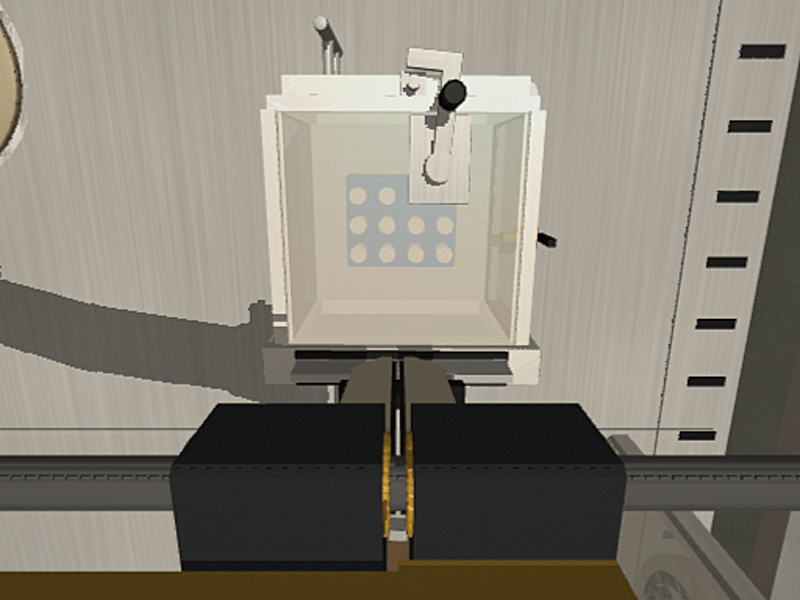

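The wrist view shows the knob top at (454,93), pivot bolt about (437,170), stud at (413,86), pull-bar top at (320,23), front roof edge level at row ~97, and the gate handle partly behind the fingers, ends at about x=330–465, row ~390.

Run:
```python
from h import *
np.set_printoptions(precision=4,suppress=True)
P=(np.array([.5465,-.1732,.4694]),np.array([-2.2214,-2.2214,0.0001]))
f=lambda u,v,z:ray('wrist',((u+.5)*.64-.5,(v+.5)*.64-.5),z,P)
print('knob',f(454,93,.252),'pivot',f(437,168,.208),'stud',f(413,85,.208),'bar',f(320,23,.167))
print('front roof',f(268,97,.19),f(540,97,.19),'backroof',f(263,348,.19),f(540,348,.19))
for z in (.25,.265): print('gate ends',f(328,390,z),f(465,390,z))
o=get_obs();print(o['tool_pos'],abs(o['qvel']).max())
```

```text
knob [ 0.584  -0.0544  0.252 ] pivot [ 0.5765 -0.1048  0.208 ] stud [ 0.557  -0.0434  0.208 ] bar [0.4821 0.009  0.167 ]
front roof [ 0.4413 -0.0498  0.19  ] [ 0.6592 -0.0501  0.19  ] backroof [ 0.4222 -0.2634  0.19  ] [ 0.6745 -0.2637  0.19  ]
gate ends [ 0.4888 -0.2774  0.25  ] [ 0.5992 -0.2775  0.25  ]
gate ends [ 0.491  -0.2704  0.265 ] [ 0.5971 -0.2705  0.265 ]
[ 0.5445 -0.1773  0.4733] 0.06891648557267725
```

Call:
carry_out([
  [[-1,0.2,0],[0,0,0],0],
  [[-1,0,0.5],[0,0,0],0],
  [[-1,0,1],[0,0,0],0],
  [[-0.75,0,1],[0,0,0],0],
  [[0,0,1],[0,0,0],0],
  [[0,0,1],[0,0,0],0],
  [[0,0,1],[0,0,0],0],
  [[0,0,1],[0,0,0],0],
  [[0,0,0.6],[0,0,0],0],
  [[0,0,0],[0,0,0],0],
])

```text
time_s: 2.75
tool_pos: [0.5522, -0.266, 0.2903]
tcp_rot: [-2.22, -2.22, 0.001]
contact_force: [-0.4, 0.2, 0.3]
gripper_width: 0.007
gripper_force: 0.0
```

Run:
```python
from h import *
o=get_obs();s=cams.grab_frame('side')[:,:,::-1];print(o['tool_pos'],o['contact_force'])
cv2.imwrite('pics/s1.png',cv2.resize(s[60:210,210:350],None,fx=4,fy=4,interpolation=cv2.INTER_CUBIC))
```

```text
[ 0.5521683  -0.26603207  0.2902713 ] [-0.40343566  0.16881233  0.26827332]
```

View pics/s1.png

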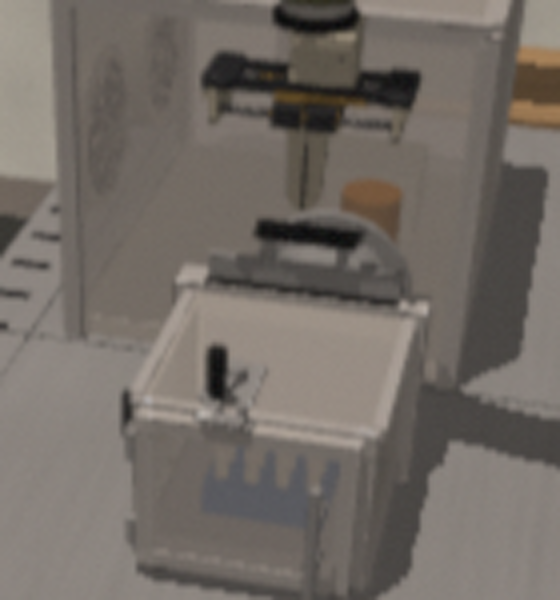

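The fingertips, at (305,205) in the crop, are straight above the middle of the handle bar at (308,230).

Call:
carry_out([
  [[-0.2,0,0.6],[0,0,0],0],
  [[0,0,0.3],[0,0,0],0],
  [[0,0,0.2],[0,0,0],0],
  [[0,0,0],[0,0,0],0],
])

```text
time_s: 3.3
tool_pos: [0.5524, -0.2712, 0.2633]
tcp_rot: [-2.221, -2.221, 0.0]
contact_force: [-1.1, 0.7, 0.2]
gripper_width: 0.005
gripper_force: 0.0
```

Call:
carry_out([
  [[0,0,0.2],[0,0,0],0],
  [[0,0,0.2],[0,0,0],0],
  [[0,0,0.1],[0,0,0],0],
  [[0,0,0],[0,0,0],0],
])

```text
time_s: 3.8
tool_pos: [0.5523, -0.2711, 0.2508]
tcp_rot: [-2.221, -2.221, 0.0]
contact_force: [-0.1, 0.5, 0.4]
gripper_width: 0.005
gripper_force: 0.0
```

Run:
```python
from h import *
s=cams.grab_frame('side')[:,:,::-1];t=cams.grab_frame('scene')[:,:,::-1]
a=cv2.resize(s[85:145,250:330],(800,600),interpolation=cv2.INTER_CUBIC)[:, :]
cv2.imwrite('pics/s2.png',np.vstack([cv2.resize(s[85:145,250:330],(400,300),interpolation=cv2.INTER_CUBIC),cv2.resize(t[90:210,100:260],(400,300),interpolation=cv2.INTER_CUBIC)]))
for z in(.25,.265): print(proj('side',np.array([.5523,-.2711,z])),proj('scene',np.array([.5523,-.2711,z])))
```

```text
[285.25943922 120.5363536 ] [159.66607487 116.29106333]
[285.48518453 116.93540119] [158.90010039 112.28855003]
```

View pics/s2.png

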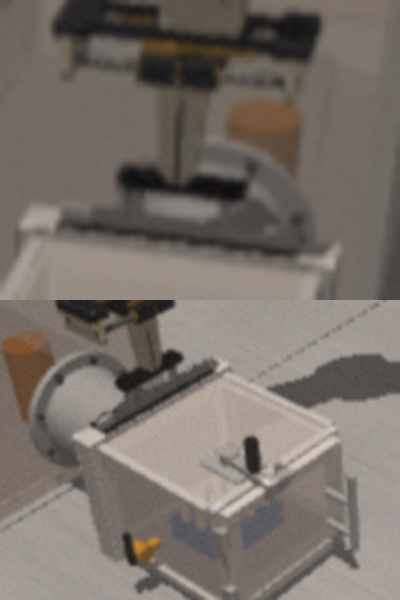

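The bar's top is now at about row 120 (earlier 117.4), so the gate has slid down with the fingers on its top. I'll press further until a firm force shows.

Call:
carry_out([
  [[0,0,0.15],[0,0,0],0],
  [[0,0,0.15],[0,0,0],0],
  [[0,0,0],[0,0,0],0],
  [[0,0,0],[0,0,0],0],
])

```text
time_s: 4.4
tool_pos: [0.5526, -0.2713, 0.25]
tcp_rot: [2.219, 2.218, 0.004]
contact_force: [-15.9, 8.6, 52.7]
gripper_width: 0.0
gripper_force: 26.2
```

Call:
carry_out([
  [[0,0,-0.8],[0,0,0],0],
  [[0,0,-1],[0,0,0],0],
  [[0.9,0.2,0],[0,0,0],30],
  [[1,0.2,0],[0,0,0],30],
  [[1,0.2,0],[0,0,0],30],
  [[1,0.2,0],[0,0,0],30],
  [[1,0.2,0],[0,0,0],30],
  [[1,0.2,0],[0,0,0],30],
  [[1,0.06,0],[0,0,0],30],
  [[1,0,0],[0,0,0],30],
])

```text
time_s: 5.65
tool_pos: [0.5839, -0.0729, 0.2885]
tcp_rot: [-2.221, -2.221, 0.0]
contact_force: [0.8, -0.2, 0.9]
gripper_width: 0.325
gripper_force: 0.0
```

Call:
carry_out([
  [[0.8,0,0],[0,0,0],40],
  [[0,0,0],[0,0,0],40],
])

```text
time_s: 5.9
tool_pos: [0.584, -0.0522, 0.2886]
tcp_rot: [-2.218, -2.224, -0.0]
contact_force: [-0.3, -0.7, 0.3]
gripper_width: 0.424
gripper_force: 0.0
```

Run:
```python
from h import *
o=get_obs();s=cams.grab_frame('side')[:,:,::-1];t=cams.grab_frame('scene')[:,:,::-1];print(o['tool_pos'],o['contact_force'],o['gripper_width']*93)
cv2.imwrite('pics/s3.png',np.vstack([cv2.resize(s[90:165,230:330],(400,300),interpolation=cv2.INTER_CUBIC),cv2.resize(t[90:210,100:260],(400,300),interpolation=cv2.INTER_CUBIC)]))
```

```text
[ 0.58399727 -0.05223286  0.2885707 ] [-0.33557081 -0.66839805  0.32616708] 39.43384142154509
```

View pics/s3.png

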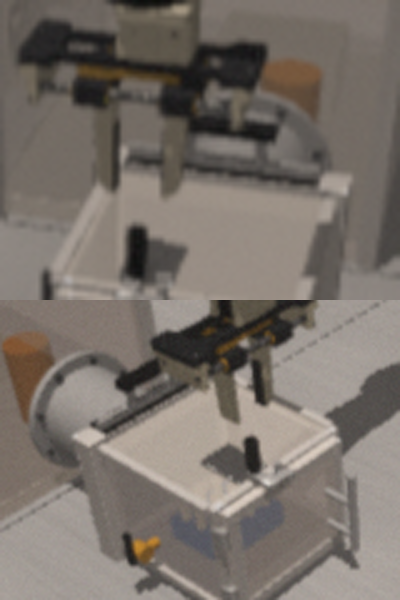

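The two fingertips, at (110,192) and (172,194) in the upper crop, straddle the knob below at (137,228).

Call:
carry_out([
  [[-0.1,0,0.9],[0,0,0],40],
  [[0,0,0.9],[0,0,0],40],
  [[0,0,0.5],[0,0,0],40],
  [[0,0,0],[0,0,0],30],
  [[0,0,0],[0,0,0],30],
])

```text
time_s: 6.62
tool_pos: [0.5844, -0.0566, 0.2318]
tcp_rot: [2.221, 2.22, 0.001]
contact_force: [0.2, -0.2, 0.2]
gripper_width: 0.334
gripper_force: 0.0
```

Call:
carry_out([
  [[0,0.3,0],[0,0,0],30],
  [[-0.1,0.4,0],[0,0,0],30],
  [[-0.2,0.35,0],[0,0,0],30],
  [[-0.3,0.3,0],[0,0,0],30],
  [[-0.4,0.3,0],[0,0,0],30],
  [[-0.4,0.2,0],[0,0,0],30],
  [[0,0,0],[0,0,0],30],
])

```text
time_s: 7.5
tool_pos: [0.6308, -0.093, 0.2311]
tcp_rot: [2.223, 2.218, -0.0]
contact_force: [-0.5, -0.8, 0.1]
gripper_width: 0.32
gripper_force: 0.0
```

Call:
carry_out([
  [[0,0,0],[0,0,0],40],
  [[0,0,-0.8],[0,0,0],40],
  [[0,0,-0.9],[0,0,0],40],
  [[0,0,-0.7],[0,0,0],50],
  [[0.7,-1,0],[0,0,0],50],
  [[0.7,-1,0],[0,0,0],50],
  [[0.7,-1,0],[0,0,0],50],
  [[0.7,-1,0],[0,0,0],50],
  [[0.7,-1,0],[0,0,0],50],
  [[0.6,-0.95,0],[0,0,0],50],
])

```text
time_s: 8.75
tool_pos: [0.4805, 0.0121, 0.2914]
tcp_rot: [2.22, 2.222, 0.001]
contact_force: [-0.7, -0.2, -0.2]
gripper_width: 0.536
gripper_force: 0.0
```

Call:
carry_out([
  [[0,0,0],[0,0,0],50],
])

```text
time_s: 8.88
tool_pos: [0.4801, 0.0123, 0.2916]
tcp_rot: [-2.219, -2.224, -0.0]
contact_force: [0.2, -0.5, 0.5]
gripper_width: 0.542
gripper_force: 0.0
```

Run:
```python
from h import *
o=get_obs();s=cams.grab_frame('side')[:,:,::-1];t=cams.grab_frame('scene')[:,:,::-1];print(o['tool_pos'],o['contact_force'],o['gripper_width']*93)
cv2.imwrite('pics/s4.png',np.vstack([cv2.resize(s[100:220,200:360],(400,300),interpolation=cv2.INTER_CUBIC),cv2.resize(t[90:210,100:260],(400,300),interpolation=cv2.INTER_CUBIC)]))
```

```text
[0.48011553 0.01234119 0.29160429] [ 0.17110738 -0.52532502  0.48455805] 50.44324807769286
```

View pics/s4.png

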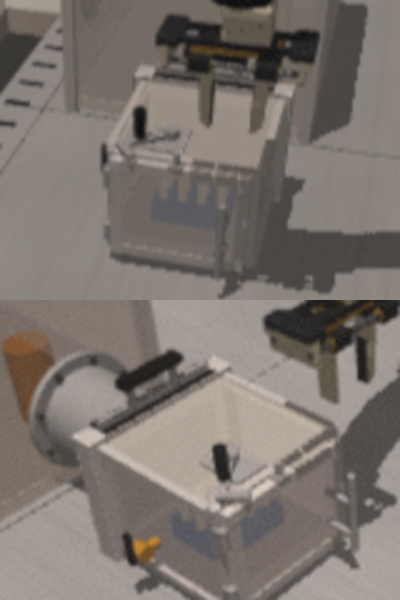

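The latch is swung well clear: the knob is at (220,450) in the scene crop, over the hinge side. The fingers are above the pull bar.

Call:
carry_out([
  [[-0.1,0.05,1],[0,0,0],50],
  [[0,0,1],[0,0,0],50],
  [[0,0,1],[0,0,0],50],
  [[0,0,1],[0,0,0],50],
  [[0,0,1],[0,0,0],50],
  [[0,0,0.8],[0,0,0],50],
  [[0,0,0.3],[0,0,0],30],
  [[0,0,0],[0,0,0],0],
  [[0,0,0],[0,0,0],0],
  [[0,0,0],[0,0,0],0],
])

```text
time_s: 10.22
tool_pos: [0.4832, 0.0087, 0.1393]
tcp_rot: [2.221, 2.221, 0.002]
contact_force: [-0.5, -0.2, 0.4]
gripper_width: 0.159
gripper_force: 0.0
```

Call:
carry_out([
  [[0,0,0],[0,0,0],0],
  [[0,0,0],[0,0,0],0],
])

```text
time_s: 10.48
tool_pos: [0.4831, 0.0087, 0.1392]
tcp_rot: [2.221, 2.221, 0.001]
contact_force: [-0.9, 0.0, 5.8]
gripper_width: 0.12
gripper_force: 30.0
```

Call:
carry_out([
  [[0.48,0.16,0],[0,0,0.5],0],
  [[0.48,0.16,0],[0,0,0.5],0],
  [[0.48,0.16,0],[0,0,0.5],0],
  [[0.48,0.16,0],[0,0,0.5],0],
])

```text
time_s: 10.98
tool_pos: [0.5039, 0.055, 0.1392]
tcp_rot: [2.511, 1.887, 0.001]
contact_force: [0.4, -0.8, 6.0]
gripper_width: 0.121
gripper_force: 30.0
```

Call:
carry_out([
  [[0.48,0.16,0],[0,0,0.5],0],
  [[0.48,0.16,0],[0,0,0.5],0],
  [[0.48,0.16,0],[0,0,0.5],0],
  [[0.48,0.16,0],[0,0,0.5],0],
  [[0.48,0.16,0],[0,0,0.5],0],
  [[0.48,0.16,0],[0,0,0.5],0],
  [[0.48,0.16,0],[0,0,0.5],0],
  [[0.48,0.16,0],[0,0,0.5],0],
])

```text
time_s: 11.98
tool_pos: [0.5789, 0.1211, 0.1392]
tcp_rot: [2.934, 1.122, 0.001]
contact_force: [-0.1, -2.3, 5.2]
gripper_width: 0.122
gripper_force: 30.0
```

Call:
carry_out([
  [[0.48,0.16,0],[0,0,0.5],0],
  [[0.48,0.16,0],[0,0,0.5],0],
  [[0.48,0.16,0],[0,0,0.5],0],
  [[0.48,0.16,0],[0,0,0.5],0],
  [[0.48,0.16,0],[0,0,0.5],0],
  [[0.48,0.16,0],[0,0,0.5],0],
  [[0.48,0.16,0],[0,0,0.5],0],
  [[0.48,0.16,0],[0,0,0.5],0],
  [[0.4,0.15,0],[0,0,0.5],0],
  [[0,0,0],[0,0,0],0],
])

```text
time_s: 13.22
tool_pos: [0.6887, 0.1348, 0.1393]
tcp_rot: [3.137, 0.162, 0.003]
contact_force: [0.5, -1.2, 6.2]
gripper_width: 0.123
gripper_force: 30.0
```

Call:
carry_out([
  [[0,0,0],[0,0,0],45],
  [[0,0,0],[0,0,0],45],
  [[0,0,0],[0,0,0],45],
  [[0,0,0],[0,0,0],45],
  [[0,0,-0.5],[0,0,0],45],
  [[0,0,-1],[0,0,0],45],
  [[0,0,-1],[0,0,0],45],
  [[0,0,-1],[0,0,0],45],
  [[0,0,-1],[0,0,0],45],
  [[0,0,-1],[0,0,0],45],
])

```text
time_s: 14.48
tool_pos: [0.6874, 0.1355, 0.278]
tcp_rot: [-3.137, -0.164, -0.001]
contact_force: [0.0, 0.2, 0.1]
gripper_width: 0.485
gripper_force: 0.0
```

Call:
carry_out([
  [[0,0,0],[0,0,0],45],
  [[0,0,0],[0,0,0],45],
])

```text
time_s: 14.72
tool_pos: [0.687, 0.1357, 0.2758]
tcp_rot: [-3.137, -0.165, 0.001]
contact_force: [-0.5, -0.5, -0.5]
gripper_width: 0.483
gripper_force: 0.0
```

Run:
```python
from h import *
o=get_obs();s=cams.grab_frame('side')[:,:,::-1];t=cams.grab_frame('scene')[:,:,::-1];print(o['tool_pos'],o['contact_force'],o['gripper_width']*93)
cv2.imwrite('pics/s5.png',np.vstack([cv2.resize(s[80:240,170:380],(400,300),interpolation=cv2.INTER_CUBIC),cv2.resize(t[80:230,90:290],(400,300),interpolation=cv2.INTER_CUBIC)]))
```

```text
[0.68699115 0.13566069 0.27580484] [-0.52867682 -0.53907671 -0.49729922] 44.90462100953321
```

View pics/s5.png

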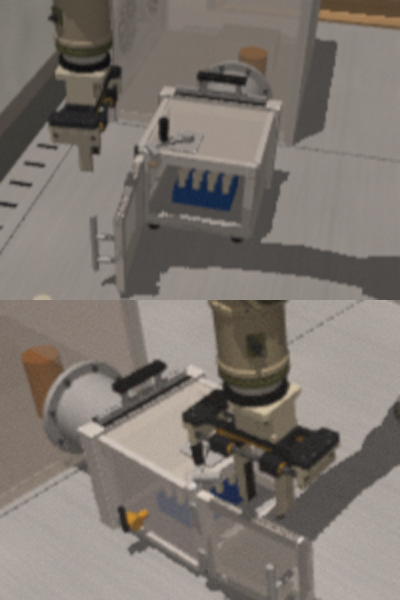

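The door stands about square to the chamber, the latch is clear, the gate handle is low, and the gripper is free above everything.

```bash
python3 -c "
from station import workorder
print(workorder.job_done())"
```

```text
the job is handed in; nothing more can be done
None
```

The job is handed in at about 15 s: I pressed the inner gate home (52 N against its stop at 0.250 m), swung the latch clear to roughly 1 rad, and opened the outer door to about 1.48 rad, leaving the gripper free; no verdict came back.

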